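# Fit the retaining clip on the capsule carousel

### The job

The capsule carousel is back together after cleaning and only its retaining clip is missing. Take the white clip from the mat, set it down flat on the carousel's hub with its open side towards the spindle (how high the hub stands differs, so feel for it), and push it sideways into the spindle's groove until it snaps fully home; do not force the clip or lean on the carousel, then let go. Leave the mug, the tin and the cups where they are.

Things in the scene. Friction and masses are not known exactly. Their poses are not given: they have to be found in the camera images.
- carousel: base of the capsule carousel, fixed; origin on the spindle axis, 2 mm above the work surface. A black tray, 228 mm across, with coffee capsules round its hub turns stiffly about an upright steel spindle that does not turn. Tray, hub and spindle are screwed up or down together, so the hub's flat top (a disc 100 mm across) is 92 to 112 mm above the work surface and 31 mm above the capsules
- axis (a point): the spindle axis at the underside of the carousel's base; z up. From the hub's top face upwards the spindle has a groove 18 mm in diameter and 6 mm high, whose lower side is level with the hub face, then a head 24 mm in diameter and 20 mm high. The clip enters the groove from any side, only by sliding flat along the hub face
- clip: the clip, a white plastic horseshoe 4.5 mm thick, 30 mm wide, 48 mm long, 30 g, with two springy arms and an upright tab at its closed end; starts flat on the mat, underside 2 mm above the work surface. Same frame as clip_seat. Its flared mouth, 23 mm wide at the tips, finds the groove up to 2 mm off line
- clip_seat (a point): centre of the clip's round seat, on its underside; x points out through the open mouth, z up when flat. The clip reaches 17 mm ahead and 32 mm behind. Home: this point on the spindle axis, flat on the hub face. From 14 to 8 mm before home the arms must be spread: 4 to 10 N if slow, up to 20 N if quick; then it snaps in and meets a hard stop. Over 40 N is forcing it
- clip_tab (a point): where to grip the clip: centre line of its upright tab, 27 mm behind clip_seat and 24 mm above the underside; axes as clip_seat. The tab is 9 mm thick (x), 20 mm wide (y) and 34 mm tall from the underside. Gripped here across the 20 mm, fingertips reaching 19 mm lower still clear the face under the clip
- mug_center (a point): middle of the white mug (80 mm across without handle, 92 mm tall), a bystander
- tin_center (a point): middle of the closed black sugar tin (103 by 153 mm, 66 mm tall), a bystander
- cups_center (a point): middle of the upright stack of paper cups (71 mm across, 110 mm tall), a bystander
There are look-alikes about, which are no part of the job. There is more than one size of the clip; the one meant has the size given above.

How it is judged:
On the way, in this order (a step that is already met when the one before it is completed fails the run):
1. the clip rests level on the hub face beside the spindle, its mouth towards the spindle and not yet in the groove (x of axis in the frame of clip_seat between 0.014 and 0.055 m and y of axis in the frame of clip_seat between -0.01 and 0.01 m and z of clip_seat in the frame of axis between 0.087 and 0.1135 m and angle between clip_seat's own z axis and vertical below 0.12 rad and contact force between clip and carousel above 0.2 N), for 0.05 s.
2. the clip is home in the groove (horizontal distance between clip_seat and axis below 0.0025 m and z of clip_seat in the frame of axis between 0.087 and 0.1135 m and angle between clip_seat's own z axis and vertical below 0.12 rad), for 0.2 s.
At the end, for the whole second after the job is handed in: the clip is home in the spindle's groove (seat within 2.5 mm of the spindle axis, level within 7 degrees, down at the hub face and not on top of the spindle), at rest and let go; mug, tin and cups within 15 mm of where they stood (all of step 2 and linear speed of clip below 0.03 m/s and distance of each of mug_center, tin_center, cups_center from where it was at the start of the episode below 0.015 m); the robot touches nothing.
It fails at once if the clip is forced: more than 40 N between clip and carousel (contact force between clip and carousel above 40 N).
It fails at once if the gripper leans on the carousel with more than 20 N (contact force between the fingers and carousel above 20 N).
It fails at once if a bystander is knocked aside by more than 15 mm (distance of any of mug_center, tin_center, cups_center from where it was at the start of the episode above 0.015 m).
It also fails if it takes over 51 s, if anything falls off the work surface, if the arm or the gripper's body presses on something with over 40 N, if the wrist force passes 120 N, or if a joint passes its speed limit or range.

### The arm

A 7-joint arm with a two-finger parallel gripper is mounted at the origin on the work surface. World frame = base frame: x ahead of the robot, y to its left, z up, the work surface at z = 0. Lengths are in m, angles in rad, forces in N, time in s.
With the tool pointing down it reaches from about 0.35 to 0.9 m from the base axis. Payload 8.1 kg.
Tool frame: the origin (TCP) lies at the centre of the arm's flange, where the gripper is bolted on; the fingertips stand 173 mm ahead of it and the grasp point (between the pads) lies 155 mm ahead of it (arm.tips_ahead is the distance from the TCP to the fingertips, in m); y points along the fingers, z is the direction in which the jaws open and shut, and the axes are right-handed (so a half turn about y gives the same grasp; the last joint's range is limited). The gripper opens to 85 mm and grips with 20 to 120 N. Pads are 22 mm wide; open, the fingers measure 114 mm over their backs; the gripper's body (76 mm by 85 mm) begins 54 mm behind the grasp point. The pads swing forward as they close: fully open they stand 13 mm farther back than shut.
Start: joints at [1.122, 0.434, 0.025, 1.573, -0.012, 1.134, -0.075], TCP at [0.212, -0.588, 0.405] pointing down, gripper open.
Joint ranges: [-2.62, 2.62], [-0.44, 2.09], [-1.27, 1.32], [0.08, 2.57], [-1.32, 4.46], [0.12, 2], [-2.74, 2.74]. Speed limits (rad/s): [2.22, 2.22, 3.01, 3.01, 3.14, 3.14, 3.14].

### API

Orientations are given as a unit quaternion [w, x, y, z].
In Python, from workcell import telemetry, optics, ticket, arm gives the robot as it stands.
- The arm moves only by the tool apply_moves, never from a script. Its arguments are lists of equal length, an entry for each row: "offset": the shift along the tool's x, y, z in units of 30 mm (1.0 is 30 mm), a list of three; "rot": the turn, a rotation vector about the tool's x, y, z in units of 5 degrees (1.0 is 5 degrees), a list of three. In form: {"offset": [[dx, dy, dz], ...], "rot": [[wx, wy, wz], ...]}. A call has 1 to 5 rows; each row shifts and turns the commanded pose from where the row before left it, along the tool's axes as they then stand; what a row does not reach is not made up. A row lasts 1/12 s, in which the tool goes at most 41.7 mm and 7.16 degrees, less where a joint would pass 70% of its speed; a pose out of reach is approached as far as the arm can. A call is refused whole if a number of a shift passes 1 or a number of a turn 1, either way. A call with a gripper value outside its range is refused whole. "claw" is the finger opening in mm, from 0 to 85.4, set as the call begins (left out, the last holds). The fingers move at their own pace and stop on an object; "newtons" is the grip in N (left out, the last holds). Time passes only in rows, so rows that do not move let the fingers close. It gives the time, the measured TCP pose, the force and the opening at its end, in the units of the state.
- telemetry.state(): the state, without advancing time (a new reading comes with each control period).
- optics.snapshot(name): name is "scene" or "top"; returns a dict with "color" (400x640x3 uint8, red, green, blue), "range_z" (400x640 float32, m along the optical axis (not along the pixel's ray), 0 where there is no reading), "camera_matrix" (3x3 intrinsics, pixels), "pose" (4x4, takes a point from camera to world coordinates). Camera axes: x right, y down, z forward; pixel columns grow to the right and rows downward; lengths in m; the calibration is good to about 2 mm. A picture is of the moment at which its call begins.
- ticket.sign_off(): hands the job in, once; it reports no verdict.
The state is a dict: "clock": time; "qpos": joint angles; "joint_vel": joint speeds; "joint_efforts": joint torques, N m; "position": TCP position; "eef_rot": TCP orientation; "contact_force": force on the tool from outside, world axes, zero at the start; "ft_torque": the same for the moment, N m; "opening": finger opening in m.
Only numpy, scipy, OpenCV 4.12 (cv2) and the standard library are available. Lean on these libraries where they do the work, as an engineer would, in place of code of your own. Each camera call takes 0.05 s, during which the arm holds its last target. There are 200 camera calls.

## Working session

There is one attempt and no reset: what is moved stays moved. The work goes in short steps, Python scripts to look and compute and a tool call to move; the robot and the scene stay as the last step left them, time stands still between calls to the robot, and variables do not carry over. Pictures are saved under pics/ and viewed, about 8 in all and at most 12, crops included, and the job is handed in when it is done.

Besides the shell and the picture viewer there is one more tool, called after "Request:" by a JSON object that holds its "api" and its "payload", one argument or row to a line. apply_moves: Moves the arm, as the interface text tells. Its arguments: {"type":"object","properties":{"offset":{"type":"array","items":{"type":"array","items":{"type":"number"}}},"rot":{"type":"array","items":{"type":"array","items":{"type":"number"}}},"claw":{"type":"number"},"newtons":{"type":"number"}},"required":["offset","rot"]}

```bash
mkdir -p pics; ls
cat > h.py <<'E'
import numpy as np,cv2
from workcell import telemetry,optics,ticket,arm
def snap(n,save=None):
    s=optics.snapshot(n)
    if save: cv2.imwrite('pics/'+save,s['color'][:,:,::-1])
    np.savez('/tmp/'+n+'.npz',**s); return s
def cloud(s):
    K=s['camera_matrix'];z=s['range_z'];v,u=np.mgrid[:z.shape[0],:z.shape[1]]
    p=np.stack([(u-K[0,2])/K[0,0]*z,(v-K[1,2])/K[1,1]*z,z],-1)
    T=s['pose'];w=p@T[:3,:3].T+T[:3,3];w[z==0]=np.nan;return w
E
python3 - <<'E'
from h import *
for n in('scene','top'):
    s=snap(n,n+'0.png');print(s['pose'].round(3),s['camera_matrix'])
print(telemetry.state())
E
```

```text
pics
[[-0.829  0.444 -0.339  0.924]
 [ 0.559  0.64  -0.527  0.414]
 [-0.017 -0.626 -0.779  0.674]
 [ 0.     0.     0.     1.   ]] [[398.748285     0.         323.63366298]
 [  0.         398.748285   201.5862759 ]
 [  0.           0.           1.        ]]
[[ 0.02  -0.991  0.135  0.563]
 [-1.    -0.019  0.005  0.012]
 [-0.002 -0.135 -0.991  0.772]
 [ 0.     0.     0.     1.   ]] [[379.86133695   0.         319.9222394 ]
 [  0.         379.86133695 204.02896506]
 [  0.           0.           1.        ]]
{'clock': 0.1, 'qpos': array([ 1.12239248,  0.43513046,  0.02496898,  1.57401182, -0.01159602,
        1.13400906, -0.07512328]), 'joint_vel': array([ 0.00055747, -0.00221299,  0.00047364, -0.00106166,  0.00056431,
        0.00048449,  0.00084538]), 'joint_efforts': array([ 4.29082284e-03, -6.71752882e+01,  1.02878887e+00, -3.16903853e+01,
        1.58158969e-02,  7.10132823e-03,  2.47206935e-05]), 'position': array([ 0.21174523, -0.58780941,  0.40401621]), 'eef_rot': array([ 0.12149072, -0.12175244,  0.69705111, -0.69608628]), 'contact_force': array([0.2117483 , 0.49584513, 0.08708889]), 'ft_torque': array([ 0.02562325, -0.0019784 ,  0.04492024]), 'opening': 0.08519468253927703}
```

```bash
python3 -c "
import cv2,numpy as np
a=cv2.imread('pics/scene0.png');b=cv2.imread('pics/top0.png')
cv2.imwrite('pics/both.png',cv2.resize(np.vstack([a,b]),None,fx=.75,fy=.75,interpolation=cv2.INTER_AREA))"
```

```text
(no output)
```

View pics/both.png

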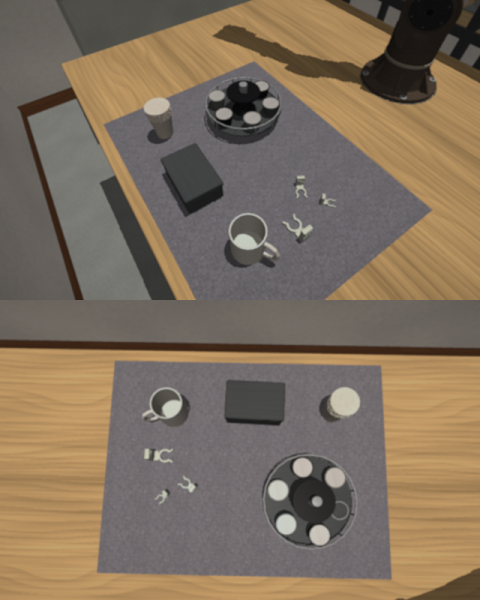

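The picture (halved stack) shows the carousel, in top-image pixels, at about (415,268), with the mug at (220,140), the tin at (340,135) and the cups at (458,138). There are three candidate clips, at about (213,207), (250,246) and (216,261), and they differ in size. I'll measure them and crop in close.

```bash
cat > m.py <<'E'
from h import *
s=dict(np.load('/tmp/top.npz'));w=cloud(s);c=s['color'].astype(int)
br=c.min(2)
m=(br>135)&(np.nan_to_num(w[...,2])>-.01)
m[:, :]&=True
roi=np.zeros_like(m);roi[190:285,175:285]=1
n,l,st,ce=cv2.connectedComponentsWithStats((m&roi).astype(np.uint8))
for i in range(1,n):
    if st[i,4]<15:continue
    q=l==i;P=w[q]
    low=P[P[:,2]<.015]
    r=cv2.minAreaRect((P[:,:2]*1000).astype(np.float32))
    print(i,st[i],'z',np.percentile(P[:,2],[2,50,98]).round(3),'rect',np.round(r[0],1),np.round(r[1],1),round(r[2],1))
# carousel
q=(np.abs(w[...,0]-.5)<.5);
Z=w[...,2]
u0=slice(340,490);v0=slice(190,340)
Wc=w[v0,u0].reshape(-1,3)
h,e=np.histogram(Wc[:,2][np.isfinite(Wc[:,2])],bins=np.arange(-.01,.16,.004))
print([(round(a,3),b) for a,b in zip(e,h)])
top=Wc[Wc[:,2]>.106];print('hi',len(top),np.nanmedian(top,0))
img=s['color'][:,:,::-1]
a=cv2.resize(img[185:285,170:290],None,fx=5,fy=5,interpolation=cv2.INTER_CUBIC)
cv2.imwrite('pics/clips.png',a)
E
python3 m.py
```

```text
1 [192 198   7  14  87] z [0.003 0.048 0.05 ] rect [661. 258.] [37.9 18.4] 22.7
2 [205 198  25  19 221] z [nan nan nan] rect [657.1 224.2] [38.  48.8] 2.0
3 [237 235  23  22 185] z [nan nan nan] rect [577.9 154. ] [47.5 28. ] 56.1
4 [206 254  17  19 110] z [0.001 0.006 0.03 ] rect [546. 221.] [21.4 36.8] 41.0
[(np.float64(-0.01), np.int64(0)), (np.float64(-0.006), np.int64(10)), (np.float64(-0.002), np.int64(4325)), (np.float64(0.002), np.int64(6132)), (np.float64(0.006), np.int64(26)), (np.float64(0.01), np.int64(0)), (np.float64(0.014), np.int64(0)), (np.float64(0.018), np.int64(0)), (np.float64(0.022), np.int64(0)), (np.float64(0.026), np.int64(0)), (np.float64(0.03), np.int64(981)), (np.float64(0.034), np.int64(3983)), (np.float64(0.038), np.int64(108)), (np.float64(0.042), np.int64(20)), (np.float64(0.046), np.int64(22)), (np.float64(0.05), np.int64(22)), (np.float64(0.054), np.int64(21)), (np.float64(0.058), np.int64(29)), (np.float64(0.062), np.int64(700)), (np.float64(0.066), np.int64(363)), (np.float64(0.07), np.int64(2930)), (np.float64(0.074), np.int64(114)), (np.float64(0.078), np.int64(0)), (np.float64(0.082), np.int64(0)), (np.float64(0.086), np.int64(0)), (np.float64(0.09), np.int64(0)), (np.float64(0.094), np.int64(9)), (np.float64(0.098), np.int64(382)), (np.float64(0.102), np.int64(2043)), (np.float64(0.106), np.int64(13)), (np.float64(0.11), np.int64(4)), (np.float64(0.114), np.int64(8)), (np.float64(0.118), np.int64(7)), (np.float64(0.122), np.int64(11)), (np.float64(0.126), np.int64(137)), (np.float64(0.13), np.int64(19)), (np.float64(0.134), np.int64(0)), (np.float64(0.138), np.int64(0)), (np.float64(0.142), np.int64(0)), (np.float64(0.146), np.int64(0)), (np.float64(0.15), np.int64(0)), (np.float64(0.154), np.int64(0))]
hi 199 [ 0.54526361 -0.15581705  0.12838347]
```

View pics/clips.png

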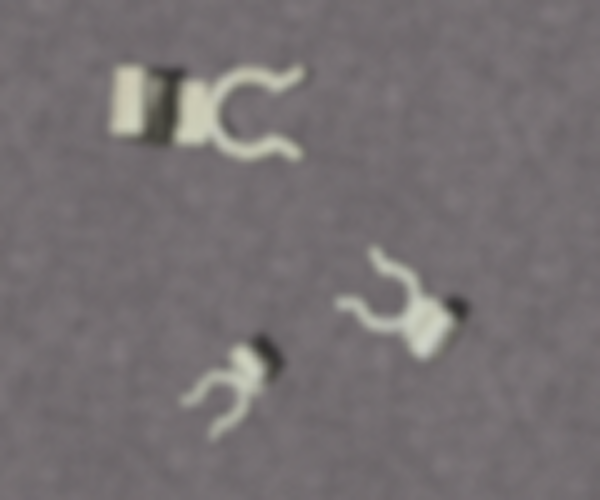

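The crop, which covers pixels 170–290 by 185–285, shows three sizes. The large one at (213,207) is about 75 mm long, the medium at (250,246) about 47×28 mm, and the small at (216,261) about 37×21 mm. The medium one matches 48×30. Next I'll fit its pose and find the spindle axis.

```bash
cat > fit.py <<'E'
from h import *
from scipy.optimize import minimize
from scipy.spatial.transform import Rotation as R
def hit(s,uv,z):
    K=s['camera_matrix'];T=s['pose'];uv=np.atleast_2d(uv).astype(float)
    d=np.c_[(uv[:,0]-K[0,2])/K[0,0],(uv[:,1]-K[1,2])/K[1,1],np.ones(len(uv))]@T[:3,:3].T
    return T[:3,3]+d*((z-T[2,3])/d[:,2])[:,None]
def circ(P):
    A=np.c_[2*P,np.ones(len(P))];x=np.linalg.lstsq(A,(P**2).sum(1),rcond=None)[0]
    return x[:2],np.sqrt(x[2]+x[:2]@x[:2])
if __name__=='__main__':
  for n in('top','scene'):
    s=dict(np.load(f'/tmp/{n}.npz'));w=cloud(s);Z=w[...,2];br=s['color'].min(2)
    d=np.hypot(w[...,0]-.578,w[...,1]-.154)
    near=(d<.045)&(br>125)
    P=w[near];lo=P[P[:,2]<.012];hi=P[P[:,2]>.03]
    v,u=np.where(near&(Z>.028));H=hit(s,np.c_[u,v],.036)[:,:2]
    v,u=np.where(near&(Z<.012));L=hit(s,np.c_[u,v],.0065)[:,:2]
    print(n,'tabtop z',np.percentile(P[:,2],97),'hi',H.mean(0).round(4),cv2.minAreaRect((H*1000).astype(np.float32)),'lo mean',L.mean(0).round(4),'rect',cv2.minAreaRect((L*1000).astype(np.float32)))
    g=L.mean(0)-H.mean(0);print(' dir deg',np.degrees(np.arctan2(g[1],g[0])))
    # carousel
    D=np.hypot(w[...,0]-.545,w[...,1]+.156)
    hub=(D<.06)&(Z>.09)&(Z<.112);hd=(D<.02)&(Z>.118)
    zh=np.nanmedian(Z[hub]);zt=np.nanmedian(Z[hd])
    for m,z in((hub|hd,zh),(hd,zt)):
      v,u=np.where(m);Q=hit(s,np.c_[u,v],z)[:,:2].astype(np.float32)
      hull=cv2.convexHull(Q*1000)[:,0]/1000
      print('  z',z,'circ',circ(hull),'mean',Q.mean(0))
  st=telemetry.state();q=st['eef_rot'];print(R.from_quat(q[[1,2,3,0]]).as_matrix().round(3),arm.tips_ahead)
  s=dict(np.load('/tmp/top.npz'));w=cloud(s);print('mat z',np.nanmedian(w[300:330,160:250,2]))
E
python3 fit.py
```

```text
top tabtop z 0.03772705519258367 hi [0.5684 0.1374] ((568.46337890625, 137.51182556152344), (10.974751472473145, 18.773250579833984), 47.07847595214844) lo mean [0.5821 0.1586] rect ((581.8461303710938, 158.9519500732422), (37.74724197387695, 29.60440444946289), 57.953556060791016)
 dir deg 57.225305031661414
  z 0.10313103260786644 circ (array([ 0.54497069, -0.1573149 ]), np.float64(0.049726820497323646)) mean [ 0.54446954 -0.15744787]
  z 0.12855366559162174 circ (array([ 0.5450159 , -0.15632481]), np.float64(0.011884345661544598)) mean [ 0.54498696 -0.15632346]
scene tabtop z 0.03682138142821184 hi [0.5715 0.1364] ((571.368896484375, 136.12940979003906), (6.893797397613525, 19.007701873779297), 55.36981964111328) lo mean [0.5827 0.1548] rect ((575.917236328125, 146.34683227539062), (64.68678283691406, 27.692230224609375), 54.10506057739258)
 dir deg 58.656225181941686
  z 0.10287479027121382 circ (array([ 0.54968423, -0.15719572]), np.float64(0.05113645553755203)) mean [ 0.55040807 -0.15585637]
  z 0.12763575216382572 circ (array([ 0.55232478, -0.15582949]), np.float64(0.015192425286616166)) mean [ 0.55091643 -0.1549206 ]
[[-0.941 -0.001  0.339]
 [-0.339  0.001 -0.941]
 [ 0.    -1.    -0.001]] 0.1734
mat z 0.0021499573846304187
```

Request:
{"api": "apply_moves", "payload": {
  "offset": [
    [0, 0, 0],
    [0, 0, 0],
    [0, 0, 0],
    [0, 0, 0],
    [0, 0, 0]
  ],
  "rot": [
    [0, -0.94, 0],
    [0, -0.94, 0],
    [0, -0.94, 0],
    [0, -0.94, 0],
    [0, -0.94, 0]
  ],
  "claw": 45
}}

```text
clock: 0.52
position: [0.2118, -0.5879, 0.4043]
eef_rot: [0.262, -0.262, 0.657, -0.656]
contact_force: [-0.2, 0.6, -0.3]
opening: 0.0451
```

Request:
{"api": "apply_moves", "payload": {
  "offset": [
    [0, 0, 0],
    [0, 0, 0],
    [0, 0, 0],
    [-0.5, 0, 0],
    [-0.9, 0, 0]
  ],
  "rot": [
    [0, -0.94, 0],
    [0, -0.94, 0],
    [0, -0.94, 0],
    [0, 0, 0],
    [0, 0, 0]
  ]
}}

```text
clock: 0.93
position: [0.2326, -0.5537, 0.4039]
eef_rot: [0.337, -0.338, 0.621, -0.621]
contact_force: [0.3, 0.6, -0.4]
opening: 0.0445
```

Request:
{"api": "apply_moves", "payload": {
  "offset": [
    [-0.9, 0, -0.1],
    [-0.9, 0, -0.1],
    [-0.9, 0, -0.1],
    [-0.9, 0, -0.1],
    [-0.9, 0, -0.1]
  ],
  "rot": [
    [0, 0, 0],
    [0, 0, 0],
    [0, 0, 0],
    [0, 0, 0],
    [0, 0, 0]
  ]
}}

```text
clock: 1.35
position: [0.2952, -0.4286, 0.4045]
eef_rot: [0.339, -0.339, 0.621, -0.62]
contact_force: [0.7, -0.3, -0.0]
opening: 0.0449
```

Request:
{"api": "apply_moves", "payload": {
  "offset": [
    [-0.9, 0, -0.1],
    [-0.9, 0, -0.1],
    [-0.9, 0, -0.1],
    [-0.9, 0, -0.1],
    [-0.9, 0, -0.1]
  ],
  "rot": [
    [0, 0, 0],
    [0, 0, 0],
    [0, 0, 0],
    [0, 0, 0],
    [0, 0, 0]
  ]
}}

```text
clock: 1.77
position: [0.3549, -0.3068, 0.4046]
eef_rot: [0.339, -0.339, 0.621, -0.62]
contact_force: [0.2, 0.2, -0.1]
opening: 0.045
```

Request:
{"api": "apply_moves", "payload": {
  "offset": [
    [-0.9, 0, -0.1],
    [-0.9, 0, -0.1],
    [-0.9, 0, -0.1],
    [-0.9, 0, -0.1],
    [-0.9, 0, -0.1]
  ],
  "rot": [
    [0, 0, 0],
    [0, 0, 0],
    [0, 0, 0],
    [0, 0, 0],
    [0, 0, 0]
  ]
}}

```text
clock: 2.18
position: [0.4147, -0.185, 0.4046]
eef_rot: [0.339, -0.339, 0.621, -0.62]
contact_force: [-0.0, -0.4, -0.1]
opening: 0.0449
```

Request:
{"api": "apply_moves", "payload": {
  "offset": [
    [-0.9, 0, -0.1],
    [-0.9, 0, -0.1],
    [-0.9, 0, -0.1],
    [-0.9, 0, -0.1],
    [-0.9, 0, -0.1]
  ],
  "rot": [
    [0, 0, 0],
    [0, 0, 0],
    [0, 0, 0],
    [0, 0, 0],
    [0, 0, 0]
  ]
}}

```text
clock: 2.6
position: [0.4746, -0.0633, 0.4046]
eef_rot: [0.339, -0.339, 0.621, -0.62]
contact_force: [0.1, 0.0, -0.3]
opening: 0.0447
```

Request:
{"api": "apply_moves", "payload": {
  "offset": [
    [-0.9, 0.6, -0.1],
    [-0.9, 0.6, -0.1],
    [-0.9, 0.6, -0.1],
    [-0.9, 0.6, -0.1],
    [-0.9, 0.6, -0.1]
  ],
  "rot": [
    [0, 0, 0],
    [0, 0, 0],
    [0, 0, 0],
    [0, 0, 0],
    [0, 0, 0]
  ]
}}

```text
clock: 3.02
position: [0.5345, 0.0584, 0.3137]
eef_rot: [0.339, -0.339, 0.621, -0.62]
contact_force: [0.5, -0.9, -0.4]
opening: 0.0447
```

Request:
{"api": "apply_moves", "payload": {
  "offset": [
    [-0.9, 0.6, -0.1],
    [-0.9, 0.6, -0.1],
    [-0.5, 0.5, -0.1],
    [0, 0.4, 0],
    [0, 0, 0]
  ],
  "rot": [
    [0, 0, 0],
    [0, 0, 0],
    [0, 0, 0],
    [0, 0, 0],
    [0, 0, 0]
  ]
}}

```text
clock: 3.43
position: [0.5629, 0.1205, 0.2491]
eef_rot: [0.338, -0.341, 0.621, -0.62]
contact_force: [-1.2, -1.1, -0.7]
opening: 0.0451
```

```bash
cat > c.py <<'E'
from h import *
from scipy.spatial.transform import Rotation as R
def pose():
    st=telemetry.state();q=st['eef_rot'];return st['position'],R.from_quat(q[[1,2,3,0]]).as_matrix(),st
def to(t):
    p,M,st=pose();print('tcp',p.round(4),'units',(M.T@(np.array(t)-p)/.03).round(3),'zdir',np.degrees(np.arctan2(M[1,2],M[0,2])).round(2),'tilt',M[2].round(4),'q',st['qpos'].round(2),'F',st['contact_force'].round(2),st['clock'])
E
python3 - <<'E'
from c import *
to([.5695,.137,.182])
s=snap('scene');a=s['color'][170:330,330:530,::-1]
cv2.imwrite('pics/g1.png',cv2.resize(a,None,fx=4,fy=4,interpolation=cv2.INTER_CUBIC)[:600,:800])
E
```

```text
tcp [0.5629 0.1205 0.2491] units [-0.591  2.234 -0.103] zdir -32.54 tilt [ 0.0032 -1.     -0.0034] q [-0.    0.57 -0.42  1.83  0.31  0.81 -1.15] F [-1.23 -1.08 -0.65] 3.4333
```

View pics/g1.png

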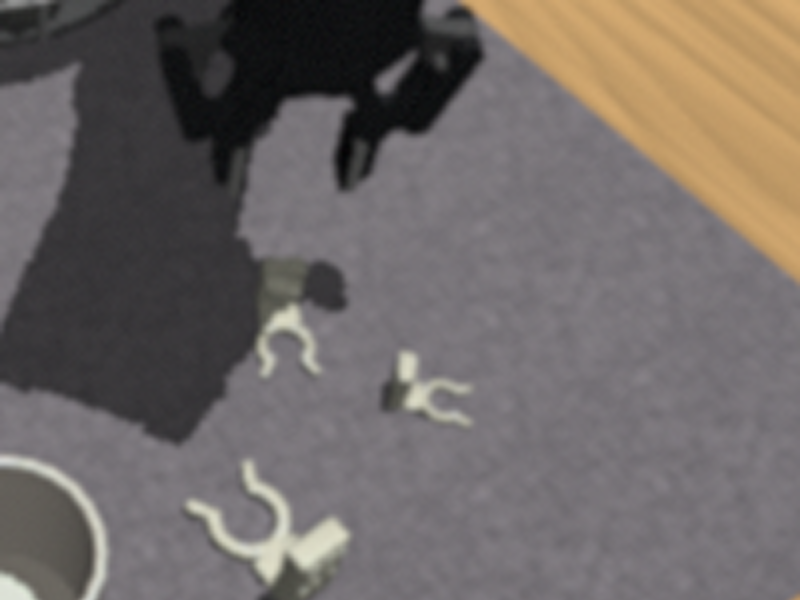

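The crop shows both fingertips, at (232,170) and (350,180), above and straddling the medium clip's tab at (285,280). The small clip at (410,390) and the large one at (300,540) are clear of them. Descending.

Request:
{"api": "apply_moves", "payload": {
  "offset": [
    [-0.6, 0, -0.1],
    [0, 0.6, 0],
    [0, 0.6, 0],
    [0, 0, 0],
    [0, 0, 0]
  ],
  "rot": [
    [0, 0, 0],
    [0, 0, 0],
    [0, 0, 0],
    [0, 0, 0],
    [0, 0, 0]
  ]
}}

```text
clock: 3.9
position: [0.5712, 0.135, 0.2161]
eef_rot: [-0.338, 0.34, -0.62, 0.621]
contact_force: [0.3, -0.1, -0.1]
opening: 0.0451
```

Run:
```python
from c import *
to([.5695,.137,.182])
```

```text
tcp [0.5712 0.135  0.2161] units [-0.027  1.136 -0.085] zdir -32.7 tilt [ 1.6e-03 -1.0e+00 -3.0e-04] q [-0.04  0.63 -0.4   1.83  0.34  0.76 -1.2 ] F [ 0.3  -0.13 -0.09] 3.9
```

Request:
{"api": "apply_moves", "payload": {
  "offset": [
    [0, 0.4, -0.08],
    [0, 0.4, 0],
    [0, 0.34, 0],
    [0, 0, 0],
    [0, 0, 0]
  ],
  "rot": [
    [0, 0, 0],
    [0, 0, 0],
    [0, 0, 0],
    [0, 0, 0],
    [0, 0, 0]
  ]
}}

```text
clock: 4.32
position: [0.5695, 0.1372, 0.1813]
eef_rot: [0.339, -0.34, 0.62, -0.62]
contact_force: [0.5, -0.5, 0.5]
opening: 0.0449
```

Request:
{"api": "apply_moves", "payload": {
  "offset": [
    [0, 0, 0],
    [0, 0, 0],
    [0, 0, 0],
    [0, 0, 0],
    [0, 0, 0]
  ],
  "rot": [
    [0, 0, 0],
    [0, 0, 0],
    [0, 0, 0],
    [0, 0, 0],
    [0, 0, 0]
  ],
  "claw": 5,
  "newtons": 50
}}

```text
clock: 4.73
position: [0.5699, 0.1376, 0.1822]
eef_rot: [-0.34, 0.339, -0.62, 0.62]
contact_force: [-0.6, -0.5, 6.0]
opening: 0.019
```

Request:
{"api": "apply_moves", "payload": {
  "offset": [
    [0, 0, 0],
    [0, 0, 0],
    [0, 0, 0],
    [0, 0, 0],
    [0, 0, 0]
  ],
  "rot": [
    [0, 0, 0],
    [0, 0, 0],
    [0, 0, 0],
    [0, 0, 0],
    [0, 0, 0]
  ]
}}

```text
clock: 5.15
position: [0.5699, 0.1376, 0.1822]
eef_rot: [-0.34, 0.339, -0.62, 0.62]
contact_force: [-1.1, -0.4, 6.0]
opening: 0.0187
```

Run:
```python
from c import *
to([.5695,.137,.182])
```

```text
tcp [0.5699 0.1376 0.1822] units [0.024 0.007 0.001] zdir -32.6 tilt [-7.e-04 -1.e+00  9.e-04] q [-0.07  0.67 -0.38  1.85  0.37  0.69 -1.23] F [-1.1  -0.41  6.05] 5.15
```

Request:
{"api": "apply_moves", "payload": {
  "offset": [
    [0, -0.5, 0],
    [0, -1, 0],
    [0, -1, 0],
    [0, -1, 0],
    [0, -0.3, 0]
  ],
  "rot": [
    [0, 0, 0],
    [0, 0, 0],
    [0, 0, 0],
    [0, 0, 0],
    [0, 0, 0]
  ]
}}

```text
clock: 5.57
position: [0.5706, 0.1383, 0.3]
eef_rot: [-0.342, 0.338, -0.62, 0.621]
contact_force: [1.7, 0.5, 0.0]
opening: 0.0192
```

Run:
```python
from c import *
to([.5695,.137,.282])
s=snap('scene');a=s['color'][130:290,330:530,::-1]
cv2.imwrite('pics/g2.png',cv2.resize(a,None,fx=4,fy=4,interpolation=cv2.INTER_CUBIC)[:600,:800])
```

```text
tcp [0.5706 0.1383 0.3   ] units [ 0.058  0.6   -0.009] zdir -32.58 tilt [-0.0046 -1.      0.0037] q [-0.01  0.52 -0.45  1.76  0.28  0.91 -1.15] F [1.69 0.46 0.02] 5.5667
```

View pics/g2.png

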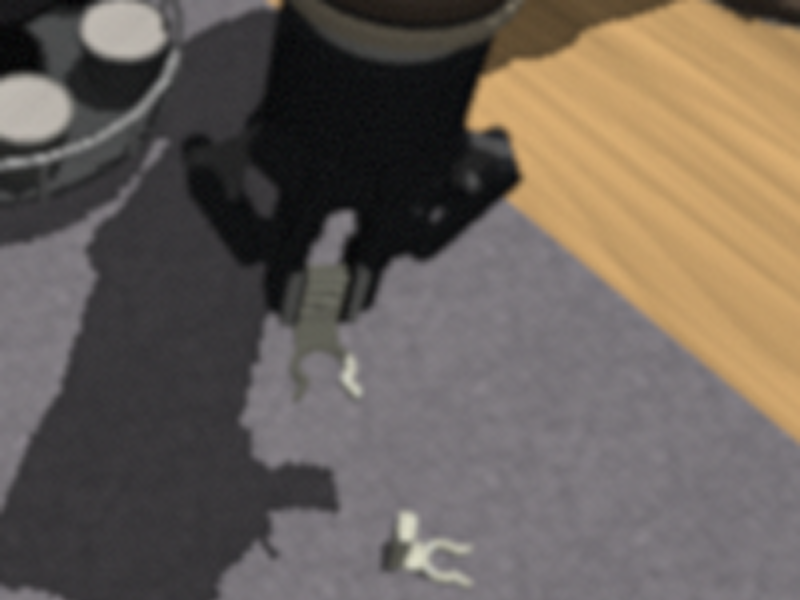

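The picture shows the clip gripped squarely by its tab at (325,290), with its mouth at (325,385) pointing at the camera. Now I'll carry it over to the staging point, 38 mm short of the axis.

Request:
{"api": "apply_moves", "payload": {
  "offset": [
    [0, -0.6, 0],
    [0.5, -0.4, 0.2],
    [0.8, 0, 0.35],
    [0.8, 0, 0.35],
    [0.8, 0, 0.35]
  ],
  "rot": [
    [0, 0, 0],
    [0, 0, 0],
    [0, 0, 0],
    [0, 0, 0],
    [0, 0, 0]
  ]
}}

```text
clock: 6.03
position: [0.5538, 0.0431, 0.3247]
eef_rot: [0.34, -0.34, 0.62, -0.62]
contact_force: [-0.2, -0.6, 0.3]
opening: 0.0193
```

Request:
{"api": "apply_moves", "payload": {
  "offset": [
    [0.8, 0, 0.35],
    [0.8, 0, 0.35],
    [0.8, 0, 0.35],
    [0.8, 0, 0.35],
    [0.8, 0, 0.35]
  ],
  "rot": [
    [0, 0, 0],
    [0, 0, 0],
    [0, 0, 0],
    [0, 0, 0],
    [0, 0, 0]
  ]
}}

```text
clock: 6.45
position: [0.5332, -0.0867, 0.3245]
eef_rot: [0.339, -0.34, 0.62, -0.62]
contact_force: [0.9, 0.5, 0.4]
opening: 0.0189
```

Request:
{"api": "apply_moves", "payload": {
  "offset": [
    [0.8, 0, 0.35],
    [0.8, 0, 0.35],
    [0.8, 0, 0.35],
    [0.8, 0, 0.35],
    [0.8, 0, 0.3]
  ],
  "rot": [
    [0, 0, 0],
    [0, 0, 0],
    [0, 0, 0],
    [0, 0, 0],
    [0, 0, 0]
  ]
}}

```text
clock: 6.87
position: [0.5117, -0.2153, 0.3245]
eef_rot: [0.339, -0.34, 0.62, -0.62]
contact_force: [0.2, -0.6, -0.9]
opening: 0.0189
```

Request:
{"api": "apply_moves", "payload": {
  "offset": [
    [0, 0, 0],
    [0, 0, 0]
  ],
  "rot": [
    [0, 0, 0],
    [0, 0, 0]
  ]
}}

```text
clock: 7.03
position: [0.5114, -0.2157, 0.3244]
eef_rot: [0.338, -0.339, 0.621, -0.621]
contact_force: [0.1, -0.3, -0.7]
opening: 0.0192
```

Run:
```python
from c import *
to([.510,-.211,.305])
s=snap('scene');w=cloud(s);p,M,_=pose()
# clip plate points in tool frame
L=(w-p)@M;br=s['color'].min(2).astype(int)
cx=-L[...,0];cy=-L[...,2];h=-L[...,1]+.1802   # clip-like: fwd from tab, lateral, height over underside
m=(cx>-.01)&(cx<.05)&(abs(cy)<.02)&(h>-.012)&(h<.045)
for a in np.arange(-.006,.05,.006):
    k=m&(cx>a)&(cx<a+.006)
    if k.sum(): print(round(a,3),k.sum(),'h',np.percentile(h[k],[10,50,90]).round(4),'cy',cy[k].min().round(4),cy[k].max().round(4),'br',br[k].mean().round())
a=s['color'][70:230,240:440,::-1]
cv2.imwrite('pics/g3.png',cv2.resize(a,None,fx=4,fy=4,interpolation=cv2.INTER_CUBIC)[:600,:800])
```

```text
tcp [ 0.5114 -0.2157  0.3244] units [-0.109  0.647 -0.123] zdir -32.8 tilt [ 9.0e-04 -1.0e+00 -1.3e-03] q [ 0.6   0.44 -0.41  1.82  0.21  0.93 -0.47] F [ 0.08 -0.26 -0.74] 7.0333
-0.006 11 h [0.0328 0.0339 0.0348] cy -0.011 0.0084 br 75.0
0.0 159 h [0.0069 0.0227 0.035 ] cy -0.02 0.0189 br 59.0
0.006 109 h [0.0049 0.0249 0.041 ] cy -0.0178 0.0167 br 56.0
0.012 20 h [0.0014 0.0038 0.0049] cy -0.0122 0.0054 br 78.0
0.018 15 h [0.0007 0.0036 0.0053] cy -0.0145 0.0095 br 80.0
0.024 5 h [0.0019 0.0037 0.0055] cy -0.0146 0.0093 br 84.0
0.03 11 h [0.0005 0.0037 0.0048] cy -0.0124 0.0112 br 83.0
0.036 11 h [-0.0001  0.0037  0.0059] cy -0.0147 0.011 br 82.0
0.042 4 h [0.0019 0.0033 0.0042] cy -0.0147 0.011 br 85.0
```

View pics/g3.png

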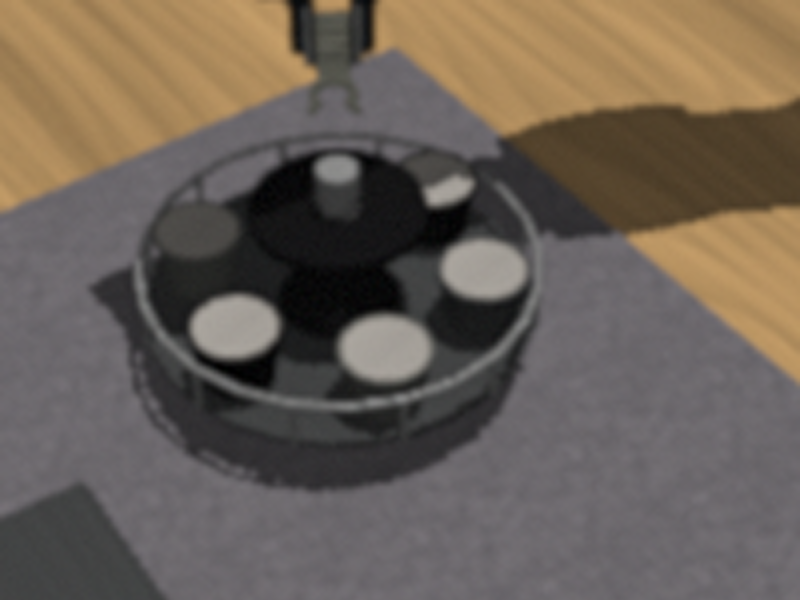

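The picture shows the clip level in the gripper at (333,80), behind the spindle head at (337,170), and the hub is clear. Plate height in the tool frame is uniform along the clip, so it is level. Next I'll lower it to just above the hub and compare its lateral position with the spindle in both cameras.

Request:
{"api": "apply_moves", "payload": {
  "offset": [
    [-0.1, 0.5, -0.08],
    [0, 0.5, 0],
    [0, 0.1, 0],
    [0, 0, 0],
    [0, 0, 0]
  ],
  "rot": [
    [0, 0, 0],
    [0, 0, 0],
    [0, 0, 0],
    [0, 0, 0],
    [0, 0, 0]
  ]
}}

```text
clock: 7.5
position: [0.5121, -0.2093, 0.2927]
eef_rot: [0.34, -0.34, 0.62, -0.62]
contact_force: [0.9, -0.2, 1.5]
opening: 0.0186
```

Run:
```python
from c import *
to([.510,-.211,.283])
out=[]
for n,(r,c) in dict(scene=((80,160),(270,370)),top=((215,315),(350,475))).items():
    s=snap(n);K=s['camera_matrix'];T=s['pose'];p,M,_=pose()
    def pr(X):
        q=(np.array(X)-T[:3,3])@T[:3,:3];return K[0,0]*q[0]/q[2]+K[0,2],K[1,1]*q[1]/q[2]+K[1,2]
    f=6;a=cv2.resize(s['color'][r[0]:r[1],c[0]:c[1],::-1],None,fx=f,fy=f,interpolation=cv2.INTER_CUBIC)
    a=cv2.convertScaleAbs(a,alpha=1.6,beta=25)
    # predicted clip center line at underside+.0045: tab->tips and beyond
    P=[p-M[:,0]*d+M[:,1]*.1757 for d in(.027,.044,.09)]
    q=[tuple(int((x-o+.5)*f) for x,o in zip(pr(X),(c[0],r[0]))) for X in P]
    cv2.line(a,q[0],q[2],(0,0,255),1)
    for z in q: cv2.circle(a,z,3,(0,255,0),-1)
    out.append(a[:600,:800]);print(n,a.shape)
W=max(o.shape[1] for o in out)
h=np.vstack([cv2.copyMakeBorder(o,0,0,0,W-o.shape[1],0) for o in out])
cv2.imwrite('pics/al.png',cv2.resize(h,None,fx=600/h.shape[0],fy=600/h.shape[0]))
cv2.imwrite('/tmp/a0.png',out[0]);cv2.imwrite('/tmp/a1.png',out[1])
```

```text
tcp [ 0.5121 -0.2093  0.2927] units [ 0.086  0.322 -0.03 ] zdir -32.52 tilt [-2.e-04 -1.e+00 -3.e-04] q [ 0.58  0.48 -0.4   1.85  0.24  0.86 -0.5 ] F [ 0.89 -0.15  1.5 ] 7.5
scene (480, 600, 3)
top (600, 750, 3)
```

View pics/al.png

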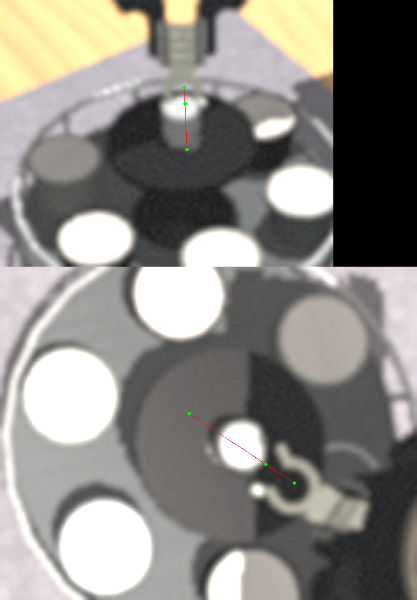

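The top view shows the prong tips at about (282,452) and (258,490), just short of the head at (241,445). The scene view shows the clip behind the head. I'll quantify the lateral offset and yaw from the top image.

```bash
cat > al.py <<'E'
from c import *
from fit import hit,circ
import sys
s=dict(np.load('/tmp/top.npz'));p,M,_=pose()
v,u=np.mgrid[215:315,350:475];uv=np.c_[u.ravel(),v.ravel()];br=s['color'].min(2)[v.ravel(),u.ravel()].astype(int)
H=hit(s,uv,p[2]-.1757);L=(H-p)@M;cx=-L[:,0]*1e3;cy=-L[:,2]*1e3
for a in range(8,58,3):
    k=(cx>=a)&(cx<a+3)&(abs(cy)<22);b=br[k];y=cy[k];t=y[b>100]
    print(a,'n',len(t),'cy min/max/mean',(t.min().round(1),t.max().round(1),t.mean().round(1)) if len(t) else '')
T=hit(s,uv,.1285);D=np.hypot(T[:,0]-.545,T[:,1]+.1563)<.018
k=D&(br>150);c=T[k].mean(0);print('head',c,'n',k.sum(), 'tool frame cx,cy',(((c-p)@M)[[0,2]]*-1e3).round(1))
E
python3 al.py
```

```text
8 n 0 cy min/max/mean 
11 n 0 cy min/max/mean 
14 n 0 cy min/max/mean 
17 n 0 cy min/max/mean 
20 n 0 cy min/max/mean 
23 n 0 cy min/max/mean 
26 n 0 cy min/max/mean 
29 n 0 cy min/max/mean 
32 n 0 cy min/max/mean 
35 n 1 cy min/max/mean (np.float64(14.2), np.float64(14.2), np.float64(14.2))
38 n 5 cy min/max/mean (np.float64(11.4), np.float64(15.1), np.float64(13.1))
41 n 2 cy min/max/mean (np.float64(13.2), np.float64(14.7), np.float64(14.0))
44 n 0 cy min/max/mean 
47 n 11 cy min/max/mean (np.float64(-5.7), np.float64(5.7), np.float64(-0.1))
50 n 17 cy min/max/mean (np.float64(-7.2), np.float64(7.5), np.float64(0.4))
53 n 23 cy min/max/mean (np.float64(-11.9), np.float64(9.4), np.float64(-1.0))
56 n 24 cy min/max/mean (np.float64(-12.4), np.float64(9.9), np.float64(-1.1))
head [ 0.54503661 -0.15766036  0.1285    ] n 105 tool frame cx,cy [61.5  0.6]
```

Threshold too high for the shadowed clip, so I'll lower it.

```bash
sed -i 's/b>100/b>58/' al.py; python3 al.py; python3 -c "
import cv2;a=cv2.imread('/tmp/a1.png');cv2.imwrite('pics/al2.png',a)"
```

```text
8 n 22 cy min/max/mean (np.float64(-8.3), np.float64(11.5), np.float64(2.0))
11 n 22 cy min/max/mean (np.float64(-8.8), np.float64(11.0), np.float64(0.7))
14 n 21 cy min/max/mean (np.float64(-6.9), np.float64(10.5), np.float64(1.7))
17 n 19 cy min/max/mean (np.float64(-8.9), np.float64(11.9), np.float64(1.6))
20 n 13 cy min/max/mean (np.float64(-10.8), np.float64(13.8), np.float64(0.8))
23 n 12 cy min/max/mean (np.float64(-11.8), np.float64(14.7), np.float64(1.7))
26 n 11 cy min/max/mean (np.float64(-12.2), np.float64(15.2), np.float64(2.3))
29 n 11 cy min/max/mean (np.float64(-11.3), np.float64(14.7), np.float64(2.6))
32 n 13 cy min/max/mean (np.float64(-10.9), np.float64(13.7), np.float64(2.1))
35 n 13 cy min/max/mean (np.float64(-11.8), np.float64(14.2), np.float64(0.7))
38 n 14 cy min/max/mean (np.float64(-12.3), np.float64(16.1), np.float64(3.1))
41 n 11 cy min/max/mean (np.float64(-12.8), np.float64(17.0), np.float64(4.9))
44 n 5 cy min/max/mean (np.float64(-3.8), np.float64(12.8), np.float64(1.8))
47 n 17 cy min/max/mean (np.float64(-8.1), np.float64(8.0), np.float64(-0.1))
50 n 21 cy min/max/mean (np.float64(-10.0), np.float64(9.9), np.float64(0.4))
53 n 27 cy min/max/mean (np.float64(-12.9), np.float64(10.8), np.float64(-1.0))
56 n 29 cy min/max/mean (np.float64(-14.8), np.float64(12.2), np.float64(-1.5))
head [ 0.54503661 -0.15766036  0.1285    ] n 105 tool frame cx,cy [61.5  0.6]
```

View pics/al2.png

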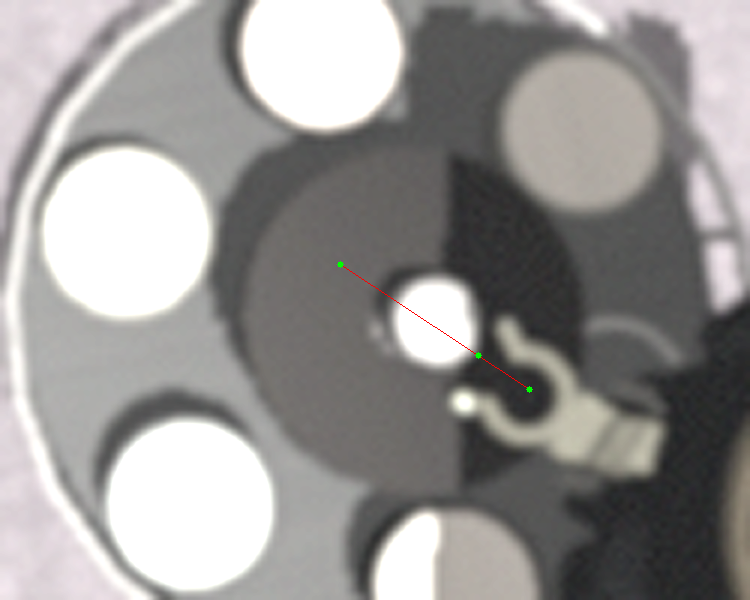

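Clip and spindle agree laterally within about 1 mm, the yaw is good, and the seat is about 34 mm before the axis with the tips clear of the head. Now I'll feel for the hub.

Request:
{"api": "apply_moves", "payload": {
  "offset": [
    [0, 0.1, 0.015],
    [0, 0.1, 0],
    [0, 0, 0],
    [0, 0, 0]
  ],
  "rot": [
    [0, 0, 0],
    [0, 0, 0],
    [0, 0, 0],
    [0, 0, 0]
  ]
}}

```text
clock: 7.93
position: [0.5121, -0.2104, 0.2864]
eef_rot: [0.34, -0.34, 0.62, -0.62]
contact_force: [-0.5, 0.9, -0.5]
opening: 0.0191
```

Request:
{"api": "apply_moves", "payload": {
  "offset": [
    [0, 0.04, 0],
    [0, 0, 0]
  ],
  "rot": [
    [0, 0, 0],
    [0, 0, 0]
  ]
}}

```text
clock: 8.1
position: [0.5121, -0.2104, 0.2852]
eef_rot: [0.34, -0.34, 0.62, -0.62]
contact_force: [1.0, 0.4, -0.9]
opening: 0.0188
```

Request:
{"api": "apply_moves", "payload": {
  "offset": [
    [0, 0.03, 0],
    [0, 0, 0]
  ],
  "rot": [
    [0, 0, 0],
    [0, 0, 0]
  ]
}}

```text
clock: 8.27
position: [0.5122, -0.2104, 0.2843]
eef_rot: [0.34, -0.34, 0.62, -0.62]
contact_force: [0.6, -0.2, -0.1]
opening: 0.0188
```

Request:
{"api": "apply_moves", "payload": {
  "offset": [
    [0, 0.03, 0],
    [0, 0, 0]
  ],
  "rot": [
    [0, 0, 0],
    [0, 0, 0]
  ]
}}

```text
clock: 8.43
position: [0.5122, -0.2103, 0.2834]
eef_rot: [0.34, -0.34, 0.62, -0.62]
contact_force: [0.2, 0.1, -0.8]
opening: 0.019
```

Request:
{"api": "apply_moves", "payload": {
  "offset": [
    [0, 0.02, 0],
    [0, 0, 0]
  ],
  "rot": [
    [0, 0, 0],
    [0, 0, 0]
  ]
}}

```text
clock: 8.6
position: [0.5122, -0.2103, 0.2831]
eef_rot: [-0.34, 0.34, -0.62, 0.62]
contact_force: [-1.0, 0.1, 0.8]
opening: 0.0187
```

Request:
{"api": "apply_moves", "payload": {
  "offset": [
    [0, 0.02, 0],
    [0, 0, 0]
  ],
  "rot": [
    [0, 0, 0],
    [0, 0, 0]
  ]
}}

```text
clock: 8.77
position: [0.5124, -0.2105, 0.2829]
eef_rot: [-0.34, 0.339, -0.62, 0.621]
contact_force: [-1.2, -0.4, 6.5]
opening: 0.0191
```

Contact is made at TCP z 0.283 with 6.5 N. I'll ease off slightly, hold, then slide in.

Request:
{"api": "apply_moves", "payload": {
  "offset": [
    [0, -0.01, 0],
    [0, 0, 0]
  ],
  "rot": [
    [0, 0, 0],
    [0, 0, 0]
  ]
}}

```text
clock: 8.93
position: [0.5124, -0.2105, 0.2829]
eef_rot: [-0.34, 0.339, -0.62, 0.621]
contact_force: [-1.1, -0.3, 6.0]
opening: 0.019
```

Request:
{"api": "apply_moves", "payload": {
  "offset": [
    [-0.1, 0, 0],
    [-0.1, 0, 0],
    [-0.1, 0, 0],
    [0, 0, 0]
  ],
  "rot": [
    [0, 0, 0],
    [0, 0, 0],
    [0, 0, 0],
    [0, 0, 0]
  ]
}}

```text
clock: 9.27
position: [0.5173, -0.203, 0.283]
eef_rot: [-0.34, 0.339, -0.62, 0.621]
contact_force: [-0.4, -1.2, 5.1]
opening: 0.0189
```

Run:
```python
from c import *
to([.545-.027*.539,-.157-.027*.842,.283]);
```

```text
tcp [ 0.5173 -0.203   0.283 ] units [-0.887 -0.    -0.049] zdir -32.6 tilt [ 4.e-04 -1.e+00  1.e-03] q [ 0.56  0.49 -0.39  1.86  0.25  0.84 -0.52] F [-0.41 -1.17  5.1 ] 9.2667
```

Request:
{"api": "apply_moves", "payload": {
  "offset": [
    [-0.1, -0.01, 0],
    [-0.1, 0, 0],
    [-0.1, 0, 0],
    [-0.05, 0, 0],
    [0, 0, 0]
  ],
  "rot": [
    [0, 0, 0],
    [0, 0, 0],
    [0, 0, 0],
    [0, 0, 0],
    [0, 0, 0]
  ]
}}

```text
clock: 9.68
position: [0.5231, -0.1938, 0.283]
eef_rot: [-0.34, 0.339, -0.62, 0.62]
contact_force: [-0.3, -1.6, 4.6]
opening: 0.0193
```

Request:
{"api": "apply_moves", "payload": {
  "offset": [
    [-0.03, 0, 0],
    [-0.03, 0, 0],
    [0, 0, 0]
  ],
  "rot": [
    [0, 0, 0],
    [0, 0, 0],
    [0, 0, 0]
  ]
}}

```text
clock: 9.93
position: [0.5237, -0.1931, 0.283]
eef_rot: [-0.339, 0.339, -0.62, 0.621]
contact_force: [-0.4, -4.7, 5.1]
opening: 0.0189
```

Request:
{"api": "apply_moves", "payload": {
  "offset": [
    [-0.03, 0, 0],
    [-0.03, 0, 0],
    [0, 0, 0]
  ],
  "rot": [
    [0, 0, 0],
    [0, 0, 0],
    [0, 0, 0]
  ]
}}

```text
clock: 10.18
position: [0.5246, -0.1922, 0.283]
eef_rot: [-0.339, 0.339, -0.62, 0.621]
contact_force: [-1.0, -7.2, 5.0]
opening: 0.0189
```

Arm spreading has begun at about 13 mm before home, as expected. There is a small side force, so I'll give it 0.6 mm sideways and go on slowly.

Request:
{"api": "apply_moves", "payload": {
  "offset": [
    [-0.03, 0, 0.02],
    [-0.03, 0, 0],
    [0, 0, 0]
  ],
  "rot": [
    [0, 0, 0],
    [0, 0, 0],
    [0, 0, 0]
  ]
}}

```text
clock: 10.43
position: [0.5254, -0.1916, 0.283]
eef_rot: [-0.338, 0.34, -0.62, 0.621]
contact_force: [-5.1, -9.4, 7.7]
opening: 0.019
```

Request:
{"api": "apply_moves", "payload": {
  "offset": [
    [-0.03, 0, 0],
    [-0.03, 0, 0],
    [0, 0, 0]
  ],
  "rot": [
    [0, 0, 0],
    [0, 0, 0],
    [0, 0, 0]
  ]
}}

```text
clock: 10.68
position: [0.5261, -0.1907, 0.2831]
eef_rot: [-0.338, 0.34, -0.62, 0.621]
contact_force: [-5.4, -10.5, 9.2]
opening: 0.0189
```

Request:
{"api": "apply_moves", "payload": {
  "offset": [
    [-0.04, -0.015, 0],
    [-0.03, 0, 0],
    [0, 0, 0]
  ],
  "rot": [
    [0, 0, 0],
    [0, 0, 0],
    [0, 0, 0]
  ]
}}

```text
clock: 10.93
position: [0.5276, -0.1882, 0.2832]
eef_rot: [-0.338, 0.34, -0.62, 0.621]
contact_force: [-2.7, -6.7, 2.2]
opening: 0.019
```

Request:
{"api": "apply_moves", "payload": {
  "offset": [
    [-0.04, 0, 0],
    [-0.03, 0, 0],
    [0, 0, 0]
  ],
  "rot": [
    [0, 0, 0],
    [0, 0, 0],
    [0, 0, 0]
  ]
}}

```text
clock: 11.18
position: [0.5299, -0.1843, 0.2833]
eef_rot: [-0.34, 0.339, -0.62, 0.62]
contact_force: [4.3, 0.4, -0.1]
opening: 0.0185
```

Request:
{"api": "apply_moves", "payload": {
  "offset": [
    [-0.03, 0, 0],
    [-0.03, 0, 0],
    [0, 0, 0]
  ],
  "rot": [
    [0, 0, 0],
    [0, 0, 0],
    [0, 0, 0]
  ]
}}

```text
clock: 11.43
position: [0.5309, -0.1822, 0.2834]
eef_rot: [0.34, -0.339, 0.62, -0.62]
contact_force: [4.5, 0.8, -1.0]
opening: 0.0188
```

Request:
{"api": "apply_moves", "payload": {
  "offset": [
    [-0.03, 0, 0],
    [0, 0, 0]
  ],
  "rot": [
    [0, 0, 0],
    [0, 0, 0]
  ]
}}

```text
clock: 11.6
position: [0.5311, -0.1819, 0.2834]
eef_rot: [0.34, -0.34, 0.62, -0.62]
contact_force: [4.4, 0.1, -0.7]
opening: 0.0188
```

Request:
{"api": "apply_moves", "payload": {
  "offset": [
    [-0.03, 0, 0],
    [0, 0, 0]
  ],
  "rot": [
    [0, 0, 0],
    [0, 0, 0]
  ]
}}

```text
clock: 11.77
position: [0.5313, -0.1815, 0.2833]
eef_rot: [0.34, -0.34, 0.62, -0.62]
contact_force: [3.4, -0.6, -0.9]
opening: 0.0187
```

Request:
{"api": "apply_moves", "payload": {
  "offset": [
    [-0.02, 0, 0.02],
    [0, 0, 0]
  ],
  "rot": [
    [0, 0, 0],
    [0, 0, 0]
  ]
}}

```text
clock: 11.93
position: [0.5318, -0.1814, 0.2831]
eef_rot: [0.339, -0.34, 0.62, -0.62]
contact_force: [2.2, 0.2, 0.2]
opening: 0.019
```

Request:
{"api": "apply_moves", "payload": {
  "offset": [
    [-0.03, 0, 0],
    [0, 0, 0]
  ],
  "rot": [
    [0, 0, 0],
    [0, 0, 0]
  ]
}}

```text
clock: 12.1
position: [0.5321, -0.1811, 0.2832]
eef_rot: [0.339, -0.34, 0.62, -0.62]
contact_force: [0.2, -2.0, 0.7]
opening: 0.0188
```

Request:
{"api": "apply_moves", "payload": {
  "offset": [
    [-0.03, 0, 0],
    [0, 0, 0]
  ],
  "rot": [
    [0, 0, 0],
    [0, 0, 0]
  ]
}}

```text
clock: 12.27
position: [0.5324, -0.1808, 0.2832]
eef_rot: [-0.339, 0.34, -0.62, 0.62]
contact_force: [-2.1, -4.8, 1.8]
opening: 0.0188
```

Request:
{"api": "apply_moves", "payload": {
  "offset": [
    [-0.04, 0, 0],
    [0, 0, 0]
  ],
  "rot": [
    [0, 0, 0],
    [0, 0, 0]
  ]
}}

```text
clock: 12.43
position: [0.5328, -0.1805, 0.2832]
eef_rot: [-0.338, 0.34, -0.62, 0.621]
contact_force: [-3.8, -6.6, 2.6]
opening: 0.0189
```

Request:
{"api": "apply_moves", "payload": {
  "offset": [
    [-0.04, 0, 0],
    [0, 0, 0]
  ],
  "rot": [
    [0, 0, 0],
    [0, 0, 0]
  ]
}}

```text
clock: 12.6
position: [0.533, -0.1802, 0.2832]
eef_rot: [-0.337, 0.34, -0.62, 0.621]
contact_force: [-4.9, -9.8, 5.2]
opening: 0.019
```

```bash
python3 - <<'E'
from c import *
to([.5304,-.1797,.283])
s=snap('top')
a=s['color'][215:315,350:475,::-1]
cv2.imwrite('pics/in.png',cv2.convertScaleAbs(cv2.resize(a,None,fx=6,fy=6,interpolation=cv2.INTER_CUBIC),alpha=1.6,beta=25))
E
python3 al.py
```

```text
tcp [ 0.533  -0.1802  0.2832] units [ 0.032  0.006 -0.083] zdir -32.74 tilt [ 0.0044 -1.     -0.0011] q [ 0.51  0.5  -0.39  1.84  0.25  0.85 -0.57] F [-4.94 -9.75  5.24] 12.6
8 n 21 cy min/max/mean (np.float64(-7.7), np.float64(11.1), np.float64(1.5))
11 n 19 cy min/max/mean (np.float64(-8.1), np.float64(10.6), np.float64(1.1))
14 n 23 cy min/max/mean (np.float64(-11.5), np.float64(9.7), np.float64(-0.9))
17 n 24 cy min/max/mean (np.float64(-12.0), np.float64(11.6), np.float64(-0.9))
20 n 28 cy min/max/mean (np.float64(-12.5), np.float64(13.5), np.float64(0.5))
23 n 27 cy min/max/mean (np.float64(-12.0), np.float64(14.5), np.float64(1.0))
26 n 27 cy min/max/mean (np.float64(-10.1), np.float64(14.9), np.float64(2.4))
29 n 25 cy min/max/mean (np.float64(-11.1), np.float64(14.5), np.float64(0.8))
32 n 15 cy min/max/mean (np.float64(-10.1), np.float64(14.0), np.float64(2.3))
35 n 14 cy min/max/mean (np.float64(-11.1), np.float64(15.4), np.float64(2.8))
38 n 16 cy min/max/mean (np.float64(-12.6), np.float64(17.3), np.float64(4.4))
41 n 11 cy min/max/mean (np.float64(-13.1), np.float64(16.9), np.float64(6.6))
44 n 3 cy min/max/mean (np.float64(11.6), np.float64(14.0), np.float64(12.7))
47 n 0 cy min/max/mean 
50 n 0 cy min/max/mean 
53 n 0 cy min/max/mean 
56 n 0 cy min/max/mean 
head [nan nan nan] n 0 tool frame cx,cy [nan nan]al.py:11: RuntimeWarning: Mean of empty slice.
  k=D&(br>150);c=T[k].mean(0);print('head',c,'n',k.sum(), 'tool frame cx,cy',(((c-p)@M)[[0,2]]*-1e3).round(1))
  ret = um.true_divide(
```

View pics/in.png

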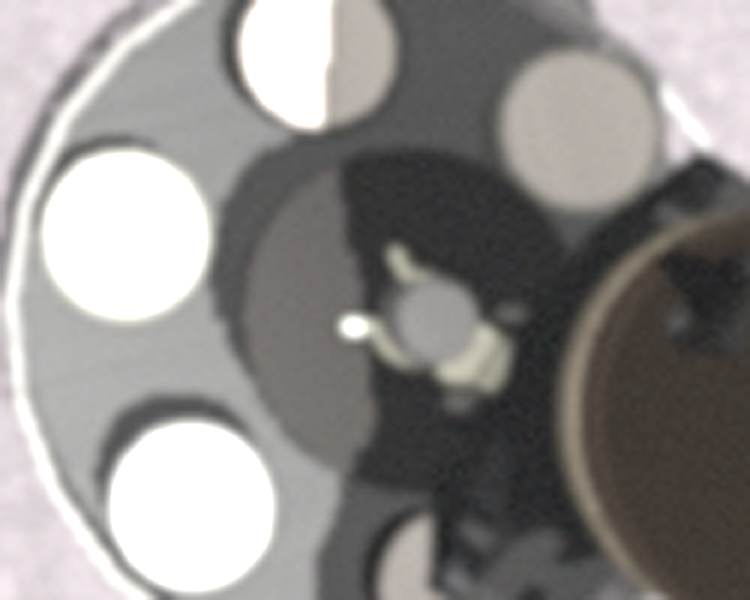

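The top view shows the clip around the spindle head at (437,318), with its arms past it. The force went from pull-in to a steady push of 11 N, which is the stop. I'll relax the push, open the jaws and lift straight up.

Request:
{"api": "apply_moves", "payload": {
  "offset": [
    [0.07, 0, 0],
    [0, 0, 0],
    [0, 0, 0]
  ],
  "rot": [
    [0, 0, 0],
    [0, 0, 0],
    [0, 0, 0]
  ]
}}

```text
clock: 12.9
position: [0.5326, -0.1807, 0.2832]
eef_rot: [-0.339, 0.34, -0.62, 0.621]
contact_force: [-2.9, -6.1, 2.2]
opening: 0.0186
```

Request:
{"api": "apply_moves", "payload": {
  "offset": [
    [0, 0, 0],
    [0, 0, 0],
    [0, 0, 0],
    [0, 0, 0],
    [0, 0, 0]
  ],
  "rot": [
    [0, 0, 0],
    [0, 0, 0],
    [0, 0, 0],
    [0, 0, 0],
    [0, 0, 0]
  ],
  "claw": 42
}}

```text
clock: 13.32
position: [0.5334, -0.1792, 0.2833]
eef_rot: [0.34, -0.34, 0.62, -0.62]
contact_force: [0.7, 0.1, 0.1]
opening: 0.0418
```

Request:
{"api": "apply_moves", "payload": {
  "offset": [
    [0, -0.2, 0],
    [0, -0.6, 0],
    [0, -1, 0],
    [0, -1, 0],
    [0, -1, 0]
  ],
  "rot": [
    [0, 0, 0],
    [0, 0, 0],
    [0, 0, 0],
    [0, 0, 0],
    [0, 0, 0]
  ]
}}

```text
clock: 13.73
position: [0.5331, -0.1793, 0.399]
eef_rot: [0.34, -0.34, 0.62, -0.62]
contact_force: [0.4, 0.3, -0.1]
opening: 0.0418
```

Request:
{"api": "apply_moves", "payload": {
  "offset": [
    [1, -0.5, 0],
    [1, 0, 0],
    [1, 0, 0],
    [1, 0, 0],
    [0, 0, 0]
  ],
  "rot": [
    [0, 0, 0],
    [0, 0, 0],
    [0, 0, 0],
    [0, 0, 0],
    [0, 0, 0]
  ]
}}

```text
clock: 14.15
position: [0.465, -0.2865, 0.4127]
eef_rot: [-0.336, 0.338, -0.621, 0.622]
contact_force: [-0.5, -0.6, -0.1]
opening: 0.0421
```

Run:
```python
from c import *
from fit import hit
s=snap('top');a=s['color'][215:315,350:475,::-1]
cv2.imwrite('pics/fin.png',cv2.convertScaleAbs(cv2.resize(a,None,fx=6,fy=6,interpolation=cv2.INTER_CUBIC),alpha=1.6,beta=25))
w=cloud(s);print(telemetry.state()['contact_force'],telemetry.state()['clock'])
A=np.array([.545,-.1568]);d=np.array([.539,.842]);n=np.array([-.842,.539])
v,u=np.mgrid[215:315,350:475];u=u.ravel();v=v.ravel();br=s['color'].min(2)[v,u].astype(int)
H=hit(s,np.c_[u,v],.107)[:,:2]-A;X=H@d*1e3;Y=H@n*1e3;Z=w[v,u,2]
for a in range(-36,24,3):
    k=(X>=a)&(X<a+3)&(abs(Y)<20)&(br>58)
    if k.any():print(a,k.sum(),Y[k].min().round(1),Y[k].max().round(1),'z',np.nanmedian(Z[k]).round(4))
tb=(Z>.131)&(np.hypot(X,Y)<60);T=hit(s,np.c_[u,v][tb],.1365)[:,:2]-A;print('tab centre x,y',(T@d).mean()*1e3,(T@n).mean()*1e3,tb.sum(),np.nanmedian(Z[tb]))
```

```text
[ 0.37774243  0.6450248  -0.63611421] 14.2
-36 26 -16.8 8.2 z 0.1367
-33 25 -15.8 7.7 z 0.1359
-30 24 -13.9 8.7 z 0.1271
-27 20 -9.6 9.2 z 0.1174
-24 23 -11.5 9.6 z 0.1077
-21 25 -12.5 10.6 z 0.1073
-18 24 -13.0 9.6 z 0.108
-15 28 -15.0 10.6 z 0.1283
-12 31 -16.9 12.0 z 0.1287
-9 30 -17.4 13.0 z 0.1287
-6 33 -16.9 13.4 z 0.1292
-3 33 -16.0 14.4 z 0.1285
0 29 -14.1 13.4 z 0.1279
3 27 -13.6 12.9 z 0.1261
6 24 -15.5 12.5 z 0.1076
9 20 -17.5 13.9 z 0.105
12 19 -18.0 14.8 z 0.1049
15 12 -16.1 14.4 z 0.1034
tab centre x,y -25.434625756439832 0.4838125227581965 88 0.13664438127006373
```

View pics/fin.png

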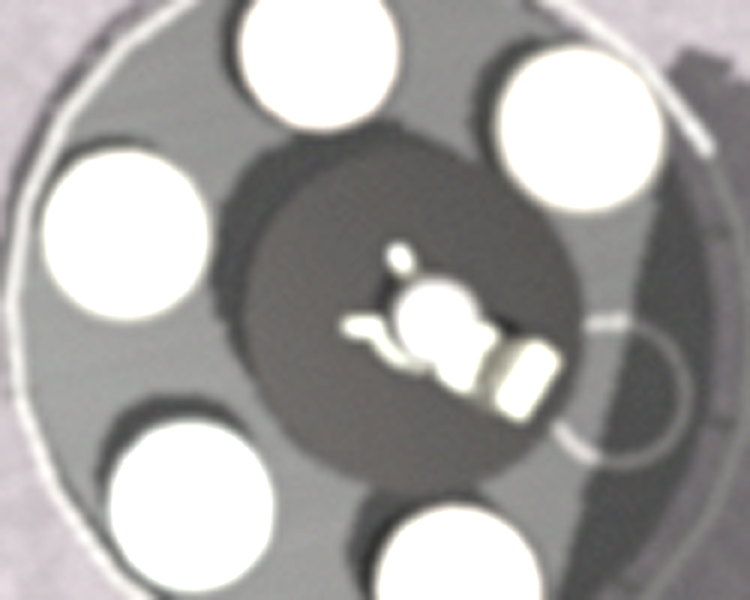

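The clip sits round the spindle with its tab at (520,375). The tab centre is 25 mm behind the axis (27 nominal), the tips are about 17 mm ahead, and the tab top is at 0.1366, so it is down flat and home. Handing in.

```bash
python3 -c "
from workcell import ticket;print(ticket.sign_off())"
```

```text
the job is handed in; nothing more can be done
None
```

The clip is in the spindle's groove and let go, and I handed the job in at about 14 s of the 51 s allowed; the hand-in gives no verdict.

**What I did:** I chose the medium of the three clips, which measured about 48×30 mm, and gripped it by its tab. I felt the hub at about 0.1025 m with 6.5 N, then slid the clip in slowly. The arms spread at about 13 mm before home and took roughly 12 N, a little above the 4 to 10 N given for slow pushing. The clip then pulled itself in and met the stop, where I pushed to about 11 N. The wrist force stayed below about 15 N in all the readings I took.

**Last checks (top camera, after letting go):**
- **Tab position:** the tab centre read 25.4 mm behind the axis against 27 mm nominal. That is 1.6 mm off, within the roughly 2 mm camera calibration.
- **Prong tips:** they reach about 17 mm past the axis, as they should.
- **Height:** the tab top is at 0.1366 m, which agrees with the clip lying on the hub face.
- **Clear of contact:** the wrist force was near zero with the arm withdrawn.

**Disagreements and gaps:** the two cameras differed by 5 to 7 mm on the spindle position, so I aligned the clip relative to the spindle in the top image. I did not re-measure the mug, tin and cups at the end; the arm's path stayed clear of them.

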